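# Cap the last corner of a glass display riser

### The job

One corner of the glass display riser still lacks its fixing. Slip the white plastic collar over the bare stud so that it lies flat on the glass, then press the metal cap down onto that stud until it snaps, and keep pressing after the click: finish while still holding the cap firmly pressed home against the collar, without letting go. Leave the other things on the counter where they are.

Things in the scene. Friction and masses are not known exactly. Their poses are not given: they have to be found in the camera images.
- riser: fixed display riser: white board 190 x 280 mm, four steel columns 120 mm (along its x) by 200 mm (y) apart, clear glass shelf 170 x 260 x 8 mm on top, its upper face 122 mm above the table. Three corners already carry collar and cap (42 mm above the glass), one, any of the four, has a bare stud. Origin: centre, at table level
- stud_base (a point): foot of the bare stud: point on its upright axis, level with the glass's upper face; z up. From the glass up: round shoulder 26 mm across, 6 mm high, then a steel stud 18 mm across that narrows to 10 mm at its top, 28 mm above the glass
- stud_top (a point): middle of the bare stud's top, 28 mm above stud_base. Four sprung white tongues on the stud stand out to 26 mm across at 16 mm above the glass, taper to the stud's width at 26 mm, and give way inwards
- collar_mid (a point): loose white plastic collar, lying flat on the table: ring 42 mm across, hole 29 mm, 8 mm high, 20 g. Point: its centre, half-way up (4 mm above its underside); z along its axis. It drops over the stud past the tongues with 1.5 mm to spare all round
- cap_mid (a point): loose round aluminium cap standing mouth down on the table: 44 mm across, 34 mm high, sides straight up to 28 mm, 60 to 110 g. Point: its centre, half-way up (17 mm above its rim); z out of its closed top. When home on the collar the point is 25 mm above the glass
- cap_rim (a point): centre of the cap's rim (mouth 20 mm across: an inner lip 3 mm high, hollow above). Pressed onto the stud the lip meets the tongues with the rim about 24 mm above the glass; the push rises to some 8 to 15 N with the rim near 16 mm, drops as the tongues snap out over the lip, and the rim comes to rest on the collar, 8 mm above the glass
- foot_mid (a point): bystander: a steel levelling foot, disc 50 mm across with a thin upright bolt, 36 mm high in all; point 12 mm up
- driver: bystander: screwdriver lying on the table, 180 mm long along its x axis
- mug: bystander: white mug 80 mm across, 92 mm high; origin under its centre
- bowl: bystander: bowl 124 mm across, 60 mm high; origin under its centre
- tumbler: bystander: clear glass tumbler 72 mm across, 100 mm high; origin under its centre
- mill: bystander: dark wooden pepper mill 56 mm across, 173 mm high; origin under its centre
- saucer: bystander: terracotta saucer 140 mm across, 18 mm high; origin under its centre
Things that resemble listed ones, but are neither listed nor needed, are in the scene too. Leave any brown or green look-alike of the part that bears cap_mid alone.

How it is judged:
On the way, in this order (a step that is already met when the one before it is completed fails the run):
1. the collar lies flat on the glass around the bare stud, let go (horizontal distance between collar_mid and stud_base below 0.004 m and z of collar_mid in the frame of stud_base below 0.006 m and angle between collar_mid's own z axis and vertical below 0.1 rad and contact force between the fingers and collar below 0.1 N), for 0.2 s.
2. the cap has snapped onto the stud and sits on the collar (horizontal distance between cap_mid and stud_base below 0.003 m and z of cap_mid in the frame of stud_base below 0.027 m and angle between cap_mid's own z axis and vertical below 0.08 rad), for 0.2 s.
At the end, for the whole second after the job is handed in: collar on the glass around the stud (within 4 mm of its axis, at most 2 mm raised), cap snapped home on it (within 3 mm, at most 2 mm raised, upright within 0.08 rad), the fingers still pressing the cap through the last second: at least 5 N between cap and collar (all of step 2 and horizontal distance between collar_mid and stud_base below 0.004 m and z of collar_mid in the frame of stud_base below 0.006 m and contact force between cap and collar above 5 N and contact force between the fingers and cap above 4 N); the arm keeps its last pose, push and grip.
It fails at once if another thing on the counter was pushed more than 30 mm (distance of any of foot_mid, driver, mug, bowl, tumbler, mill, saucer from where it was at the start of the episode above 0.03 m).
It also fails if it takes over 72 s, if anything falls off the work surface, if the arm or the gripper's body presses on something with over 40 N, if the wrist force passes 120 N, or if a joint passes its speed limit or range.

### The arm

A 7-joint arm with a two-finger parallel gripper is mounted at the origin on the work surface. World frame = base frame: x ahead of the robot, y to its left, z up, the work surface at z = 0. Lengths are in m, angles in rad, forces in N, time in s.
With the tool pointing down it reaches from about 0.4 to 0.925 m from the base axis. Payload 5.6 kg.
Tool frame: the origin (TCP) lies at the very end of the fingers, on their centre line; the grasp point (between the pads) lies behind it (pinch_z is the z of the grasp point in the tool frame, in m); z points along the fingers, y is the line along which they close (so a half turn about z gives the same grasp; the last joint's range is limited). The gripper opens to 85 mm and grips with 20 to 120 N. Pads are 22 mm wide; open, the fingers measure 114 mm over their backs; the gripper's body (76 mm by 85 mm) begins 54 mm behind the grasp point. The pads swing forward as they close: fully open they stand 13 mm farther back than shut.
Start: joints at [-1.301, 0.468, -0.012, 1.603, 0.006, 1.071, -0.056], TCP at [0.2, 0.618, 0.231] pointing down, gripper open.
Joint ranges: [-2.53, 2.53], [-0.31, 2.02], [-1.57, 1.55], [0.28, 2.44], [-1.29, 4.43], [0.15, 1.84], [-2.92, 2.92]. Speed limits (rad/s): [2.57, 2.57, 3.14, 3.14, 3.14, 3.14, 3.14].

### API

Orientations are given as a 3x3 rotation matrix whose columns are the frame's x, y, z axes.
In Python, from plant import * gives the robot as it stands. The module is installed in compiled form; this text tells all that it offers. Calls block until the motion is done:
- move_pose(position, orientation): joint-space move of the TCP to a pose.
- move_l(position, vel=0.15, ori=None, force_limit=None): straight line of the TCP; ori=None keeps the orientation; vel is the mean speed in m/s. With force_limit (N) it stops when the force on the tool has changed by that much, and returns True; else False.
- move_joints(angles): joint-space move.
- move_gripper(opening, grip_force=None): finger opening in m; grip_force is the grip in N (None keeps the last); returns when the fingers have stopped.
- sleep(seconds).
- solve_ik(position, orientation): joint angles nearest the present ones, or None.
- grab_frame(name): name is "side" or "top" or "wrist"; returns (picture, depth): 400x640x3 uint8, red, green, blue; 400x640 float32, m along the optical axis (not along the pixel's ray), 0 where there is no reading.
- calibration(name): a dict with "vertical_fov" (degrees; the focal length in pixels is half the picture's height over the tangent of half this angle, whatever the lens; pixels are square), "cx", "cy" (the principal point, pixels), "eye" and "rotation" of the camera in the world; the wrist camera has in their place "hand_eye" (4x4, takes a point from camera to tool coordinates, whose origin is the TCP and whose axes are the flange's). Camera axes: x right, y up, looking along -z (the intrinsics and any distortion apply to the point x, -y, -z); pixel columns grow to the right and rows downward; lengths in m; the calibration is good to about 2 mm. A picture is of the moment at which its call begins: read the wrist's pose just before it. calibration takes no time and is no camera call.
A pose or a line that the arm cannot do raises PlanningError and nothing moves.
- job_done(): hands the job in; it is judged then, once.
Readings, each from a call of its own:
- get_t(): time.
- get_joint_positions(): joint angles.
- get_joint_vel(): joint speeds.
- get_tau(): joint torques, N m.
- get_tool_pos(): TCP position.
- get_orientation(): TCP orientation.
- get_wrist_force(): force on the tool from outside, world axes, zero at the start.
- get_torque(): the same for the moment, N m.
- get_grip_width(): finger opening in m.
- get_grasp_force(): force on a finger pad.
Only numpy, scipy, OpenCV 4.12 (cv2) and the standard library are available. Lean on these libraries where they do the work, as an engineer would, in place of code of your own. Each camera call takes 0.05 s, during which the arm holds its last target. There are 200 camera calls.

## Working session

There is one attempt and no reset: what is moved stays moved. The work goes in short steps, each a Python script; the robot and the scene stay as the last script left them, time stands still between calls to the robot, and variables do not carry over. Pictures are saved under pics/ and viewed, at most 10 in all, crops included, and the job is handed in when it is done.

```bash
mkdir -p pics; ls; python3 - <<'E'
from plant import *
import cv2,numpy as np
for n in ("top","side","wrist"):
    c=calibration(n); print(n,c)
    p,d=grab_frame(n); np.savez(f"{n}0.npz",p=p,d=d); cv2.imwrite(f"pics/{n}0.png",p[:,:,::-1])
print(get_t(),get_tool_pos(),get_orientation())
try: print(pinch_z)
except Exception as e: print(e)
E
```

```text
pics
top {'vertical_fov': 43.13800771304214, 'cx': 319.86541415377354, 'cy': 205.4806766932172, 'eye': array([ 0.26224705, -0.02718543,  1.72353217]), 'rotation': array([[-0.02117973,  0.98338504, -0.18029223],
       [-0.99974747, -0.02218678, -0.00357065],
       [-0.00751143,  0.18017107,  0.98360661]])}
side {'vertical_fov': 52.69710777563311, 'cx': 316.2024647229348, 'cy': 200.59117020447135, 'eye': array([ 0.50786326, -0.79744472,  0.89609993]), 'rotation': array([[ 0.99884107,  0.02696492, -0.03986746],
       [-0.04732044,  0.70149285, -0.71110376],
       [ 0.00879188,  0.71216619,  0.70195585]])}
wrist {'vertical_fov': 69.1121715964932, 'cx': 321.98594336157106, 'cy': 197.4158441792057, 'hand_eye': array([[-2.84008488e-04,  9.56336082e-01,  2.92269085e-01,
         7.45294411e-02],
       [ 9.99997624e-01,  9.03356685e-04, -1.98414683e-03,
         6.91534714e-04],
       [-2.16153444e-03,  2.92267827e-01, -9.56334066e-01,
        -1.41517774e-01],
       [ 0.00000000e+00,  0.00000000e+00,  0.00000000e+00,
         1.00000000e+00]])}
0.15 [0.19997674 0.61803637 0.23053517] [[-9.51446364e-01  3.07814441e-01 -2.93541909e-04]
 [ 3.07814552e-01  9.51445432e-01 -1.33873971e-03]
 [-1.32794306e-04 -1.36409550e-03 -9.99999061e-01]]
-0.0187
```

View pics/top0.png

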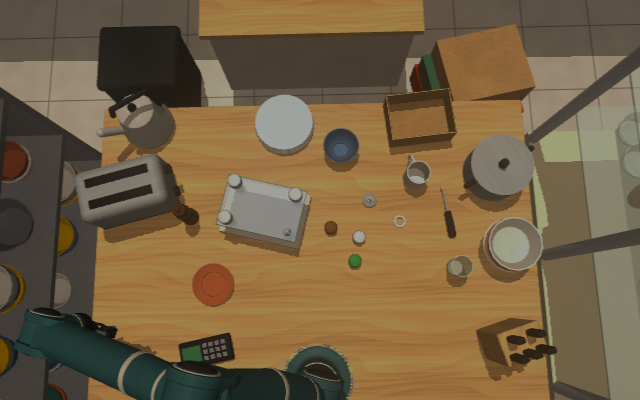

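View pics/side0.png

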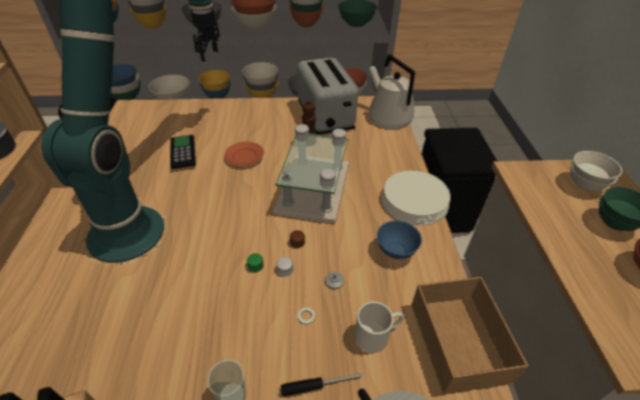

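Top view: the candidates for the cap are the white/silver disc (359,237), brown look-alike (331,227), green look-alike (355,261) and levelling foot (369,200). I choose (359,237), since it is the plain aluminium one. The collar is the ring at (399,221) and the bare stud is at (287,232), the riser corner nearest the robot and to its right. The side view agrees: cap (285,267), collar (307,316), stud (287,177).

```bash
cat > h.py <<'E'
from plant import *
import cv2,numpy as np
def cam(n,R=None,p=None):
    c=calibration(n); f=200/np.tan(np.radians(c["vertical_fov"]/2))
    if n=="wrist":
        H=c["hand_eye"]; return f,c["cx"],c["cy"],R@H[:3,3]+p,R@H[:3,:3]
    return f,c["cx"],c["cy"],c["eye"],c["rotation"]
def ray(C,u,v):
    f,cx,cy,e,R=C; d=R@np.array([(u-cx)/f,-(v-cy)/f,-1.]); return e,d
def plane(C,u,v,z):
    e,d=ray(C,u,v); return e+d*(z-e[2])/d[2]
def proj(C,P):
    f,cx,cy,e,R=C; q=R.T@(np.asarray(P)-e); return cx+f*q[0]/-q[2], cy+f*q[1]/q[2]
def down(a):  # tool x axis at angle a in the world, pointing down
    c,s=np.cos(a),np.sin(a); return np.array([[c,s,0],[s,-c,0],[0,0,-1.]])
def shot(name):
    R,p=get_orientation(),get_tool_pos(); im,d=grab_frame("wrist")
    np.savez(name+".npz",p=im,d=d,R=R,t=p); cv2.imwrite(f"pics/{name}.png",im[:,:,::-1]); return im,d,cam("wrist",R,p)
E
python3 - <<'E'
from h import *
T,S=cam("top"),cam("side")
for n,a,b,z in (("cap",(359,237),(285,266),.03),("collar",(399.5,221),(307,316),.008),("stud",(287,232),(287,176),.15),("foot",(369,200),(335,281),.012),("c1",(235,181),(339,134),.164),("c2",(225,217),(302,129),.164),("c3",(296,194),(328,176),.164)):
    print(n,plane(T,*a,z).round(4),plane(S,*b,z).round(4))
q=get_joint_positions()
for x,y,z in ((.42,-.15,.3),(.44,-.27,.3),(.45,.1,.35)):
  for a in (0,np.pi,-2,2,1.57,-1.57): 
    s=solve_ik([x,y,z],down(a)); print(x,y,round(a,2),None if s is None else np.round(s,2))
E
```

```text
cap [ 0.462  -0.1503  0.03  ] [ 0.4637 -0.161   0.03  ]
collar [ 0.5165 -0.2924  0.008 ] [ 0.5171 -0.2957  0.008 ]
stud [0.4685 0.0833 0.15  ] [0.4731 0.0596 0.15  ]
foot [ 0.5913 -0.1905  0.012 ] [ 0.5928 -0.2007  0.012 ]
c1 [0.6329 0.2454 0.164 ] [0.6341 0.2356 0.164 ]
c2 [0.5182 0.2757 0.164 ] [0.52   0.2666 0.164 ]
c3 [0.5865 0.0528 0.164 ] [0.5865 0.0393 0.164 ]
0.42 -0.15 0 [-0.99 -0.03  1.29  2.05  0.03  1.1  -1.29]
0.42 -0.15 3.14 [-0.64  0.    0.93  2.04 -0.    1.1   1.87]
0.42 -0.15 -2 [ 1.42  0.25 -1.29  1.94  0.27  1.14  2.74]
0.42 -0.15 2 [-0.65  0.    0.95  2.04 -0.    1.1   0.73]
0.42 -0.15 1.57 [-0.69 -0.    0.99  2.04  0.    1.1   0.3 ]
0.42 -0.15 -1.57 [-0.57  0.01  0.87  2.04 -0.    1.1  -2.84]
0.44 -0.27 0 [-0.48  0.28  1.17  1.9  -0.28  1.15 -0.78]
0.44 -0.27 3.14 [-0.57  0.37  1.33  1.9  -0.39  1.18  2.47]
0.44 -0.27 -2 [-0.59  0.4   1.38  1.9  -0.42  1.19 -2.63]
0.44 -0.27 2 [-0.51  0.31  1.23  1.9  -0.31  1.16  1.26]
0.44 -0.27 1.57 [-0.52  0.31  1.23  1.9  -0.32  1.16  0.83]
0.44 -0.27 -1.57 [-0.59  0.4   1.38  1.9  -0.42  1.19 -2.2 ]
0.45 0.1 0 [-0.94 -0.    0.66  1.93  0.    1.22 -1.85]
0.45 0.1 3.14 [-0.66  0.01  0.38  1.91 -0.    1.22  1.29]
0.45 0.1 -2 [-0.53  0.02  0.25  1.91 -0.    1.22  2.43]
0.45 0.1 2 [-0.78  0.01  0.5   1.92 -0.    1.22  0.15]
0.45 0.1 1.57 [-0.82  0.    0.54  1.92 -0.    1.22 -0.28]
0.45 0.1 -1.57 [-0.49  0.02  0.21  1.9  -0.    1.22  2.86]
```

```bash
python3 - <<'E'
from h import *
p=get_tool_pos()
A=down(np.pi/4)
try: move_l([p[0],p[1],.36],vel=.3)
except Exception as e: print(e)
move_pose([.49,-.22,.26],A); sleep(.2)
print(get_t(),get_tool_pos(),get_joint_positions().round(2)); im,d,C=shot("w1")
for n,P in (("cap",(.463,-.155,.03)),("collar",(.517,-.294,.008))): print(n,proj(C,P))
E
```

```text
4.05 [ 0.49022278 -0.21969501  0.26000674] [-0.39  0.32  0.92  1.89 -0.29  1.07 -0.13]
cap (np.float64(271.4969364438178), np.float64(149.1664651416684))
collar (np.float64(373.3525250872065), np.float64(190.1501340417455))
```

View pics/w1.png

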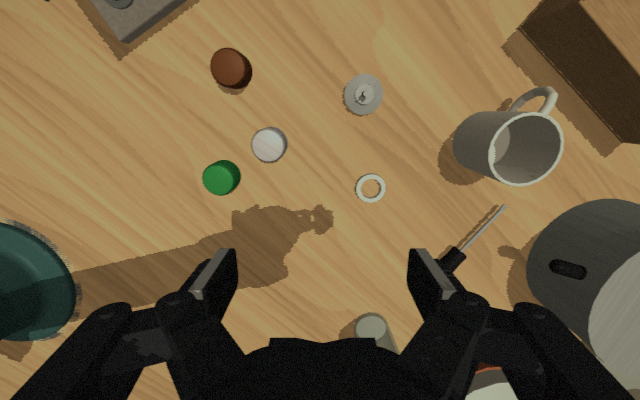

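The wrist view shows the cap, a plain silver disc, at (268,144), the collar ring at (371,188), brown at (231,67), green at (221,178) and the foot at (363,95). The choice of cap stands. Next I go closer to the collar.

```bash
cat >> h.py <<'E'
def white(im,u,v,r,smax=60,vmin=110):
    h=cv2.cvtColor(im,cv2.COLOR_RGB2HSV); m=((h[...,1]<smax)&(h[...,2]>vmin)).astype(np.uint8)
    k=np.zeros_like(m); cv2.circle(k,(int(u),int(v)),int(r),1,-1); m=cv2.morphologyEx(m*k,cv2.MORPH_OPEN,np.ones((3,3)))
    cs,_=cv2.findContours(m,cv2.RETR_EXTERNAL,cv2.CHAIN_APPROX_NONE); c=max(cs,key=cv2.contourArea)
    return cv2.fitEllipse(cv2.convexHull(c))
E
python3 - <<'E'
from h import *
A=down(np.pi/4); z=np.load("w1.npz"); C=cam("wrist",z["R"],z["t"])
P=plane(C,371,188,.008); Q=plane(C,268,144,.034); print(P,Q)
move_gripper(.06,40)
move_pose([P[0],P[1],.12],A); sleep(.2)
im,d,C=shot("w2"); u,v=proj(C,P); e=white(im,u,v,70); print(u,v,e,plane(C,*e[0],.008),get_tool_pos(),get_t(),get_wrist_force())
cv2.ellipse(im,e,(255,0,0),1); cv2.imwrite("pics/w2e.png",im[:,:,::-1])
E
```

```text
[ 0.51676257 -0.28934366  0.008     ] [ 0.4655454  -0.14769794  0.034     ]
321.71411277379065 196.7078014817018 ((321.3453674316406, 196.32281494140625), (43.68857955932617, 44.8291130065918), 86.4908676147461) [ 0.51678357 -0.2888432   0.008     ] [ 0.51797134 -0.28868542  0.12173176] 5.4 [-0.43447897  0.19471945  0.77397798]
```

View pics/w2e.png

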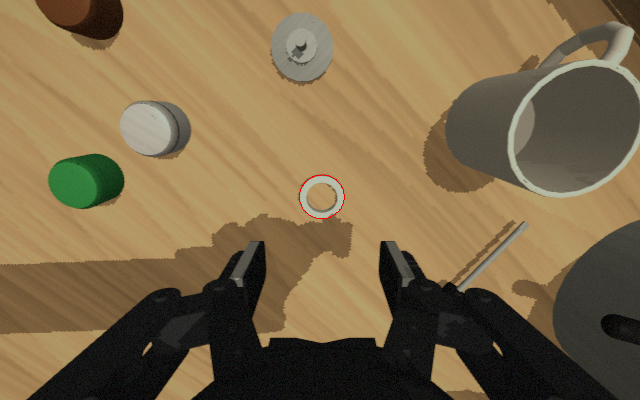

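The collar fit at (321,196) is good, and the space on both sides is free for the fingers. Next I descend and grip.

```bash
python3 - <<'E'
from h import *
P=[.51678,-.28884]
move_l([*P,.015],vel=.1); print(get_tool_pos())
hit=move_l([*P,-.006],vel=.02,force_limit=4); print(hit,get_tool_pos(),get_wrist_force())
p=get_tool_pos()
if hit: move_l([*P,p[2]+.0015],vel=.02)
print(get_tool_pos())
move_gripper(.03,25); print(get_grip_width(),get_grasp_force(),get_tool_pos())
p=get_tool_pos(); move_l([p[0],p[1],.12],vel=.15); sleep(.2)
im,d,C=shot("w3"); print(get_grip_width(),get_grasp_force(),get_t(),get_tool_pos())
cv2.imwrite("pics/w3c.png",im[150:400,200:440,::-1].repeat(2,0).repeat(2,1))
E
```

```text
[ 0.51726183 -0.28916322  0.01564522]
True [ 0.51660686 -0.28882954 -0.00494553] [-0.5870918   0.92992698  4.83112517]
[ 0.51681478 -0.28882313 -0.00348653]
0.04068114563931774 28.307614180084784 [ 0.51806265 -0.2900506  -0.00151212]
0.04119762426677585 25.298129059374332 9.3167 [ 0.51762881 -0.28997794  0.11925278]
```

View pics/w3c.png

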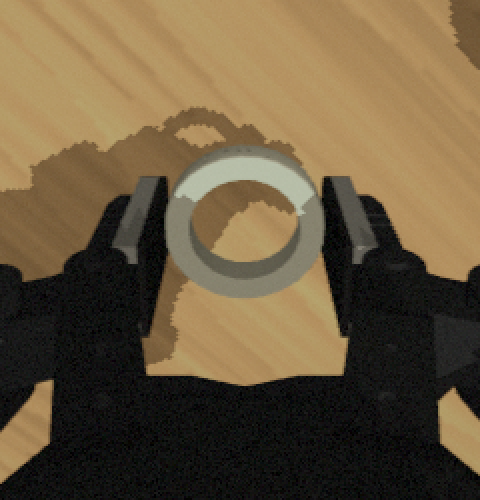

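The collar is held flat between the pad tips, with its top-face centre at about full-frame pixel (322.5,264). I carry it over to the stud and look.

```bash
python3 - <<'E'
from h import *
z=np.load("w3.npz"); C=cam("wrist",z["R"],z["t"]); q=plane(C,322.5,264.2,z["t"][2]+.0095)
print("collar in tool",(z["R"].T@(q-z["t"])).round(4))
A=down(np.pi/4); p=get_tool_pos(); move_l([p[0],p[1],.26],vel=.3)
move_pose([.472,.077,.24],A); sleep(.3)
im,d,C=shot("w4"); print(get_tool_pos(),get_t(),proj(C,(.472,.077,.15)),get_grip_width())
cv2.imwrite("pics/w4c.png",im[80:330,180:460,::-1].repeat(2,0).repeat(2,1))
E
```

```text
collar in tool [-0.0005 -0.0002 -0.0095]
[0.47218466 0.07643985 0.24002297] 11.6667 (np.float64(321.7526027420529), np.float64(202.61053646335228)) 0.040954162813569436
```

View pics/w4c.png

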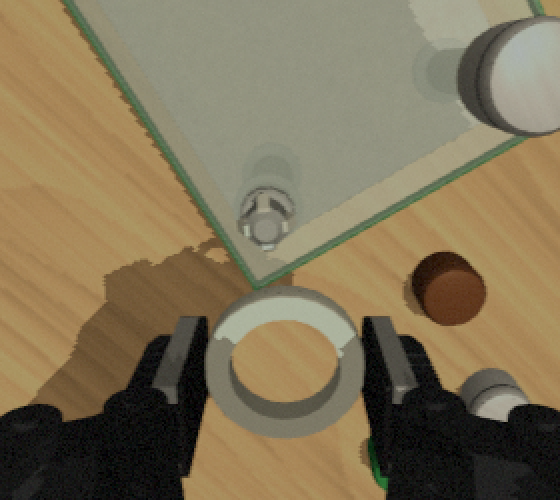

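The stud's top disc is at full-frame pixel (313.5,194.5). I centre over it, go low, and check through the ring.

```bash
python3 - <<'E'
from h import *
z=np.load("w4.npz"); C=cam("wrist",z["R"],z["t"]); s=plane(C,313.5,194.5,.150); print("stud",s)
A=down(np.pi/4); off=A@np.array([-.0005,-.0002,0]); t=s-off
move_l([t[0],t[1],.20],vel=.15); move_l([t[0],t[1],.160],vel=.05); sleep(.3)
im,d,C=shot("w5"); print(get_tool_pos(),t,get_t(),proj(C,s))
cv2.imwrite("pics/w5c.png",cv2.resize(im[200:310,255:390,::-1],None,fx=5,fy=5,interpolation=cv2.INTER_CUBIC))
E
```

```text
stud [0.47217605 0.08685364 0.15      ]
[0.4727295  0.08714885 0.16012796] [0.47267102 0.08706577 0.15      ] 13.3917 (np.float64(322.4403304097683), np.float64(246.9066805487482))
```

View pics/w5c.png

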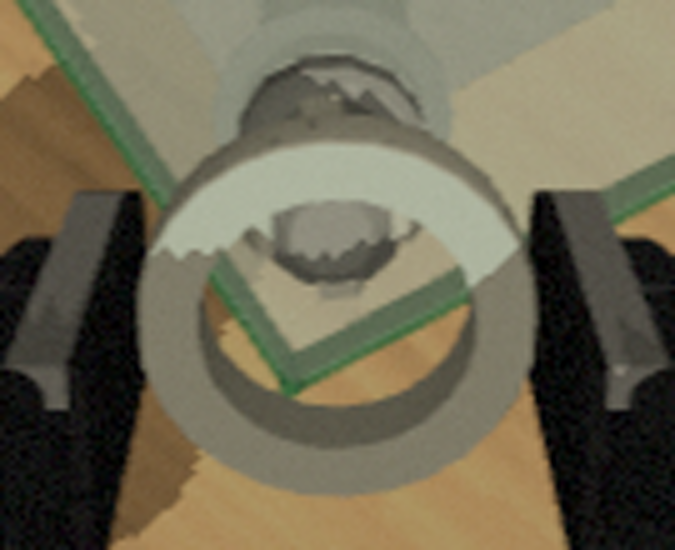

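Through the ring, the stud top is centred at about crop (337,235), which matches the prediction (322.4,246.9), and it is in line with the ring centre at u=337. I lower the collar.

```bash
python3 - <<'E'
from h import *
t=np.array([.47267,.08707])
hit=move_l([*t,.117],vel=.025,force_limit=4); print(hit,get_tool_pos(),get_wrist_force(),get_t())
im,d,C=shot("w6")
E
```

```text
True [0.47265745 0.08708116 0.12052597] [-1.3045584   0.24357801  5.57839635] 14.8083
```

The collar touched down with its underside at 0.122, which is glass level. I release, back off and check.

```bash
python3 - <<'E'
from h import *
move_gripper(.06,25); p=get_tool_pos(); print(p)
move_l([p[0],p[1],.23],vel=.15); sleep(.2)
im,d,C=shot("w7"); print(get_t(),proj(C,(.47218,.08685,.150)),proj(C,(.47218,.08685,.130)))
cv2.imwrite("pics/w7c.png",cv2.resize(im[130:270,250:400,::-1],None,fx=4,fy=4,interpolation=cv2.INTER_CUBIC))
E
```

```text
[0.47192818 0.08698838 0.11987683]
16.3167 (np.float64(323.2440910224507), np.float64(206.17462882747284)) (np.float64(323.1935612492915), np.float64(198.73492934701682))
```

View pics/w7c.png

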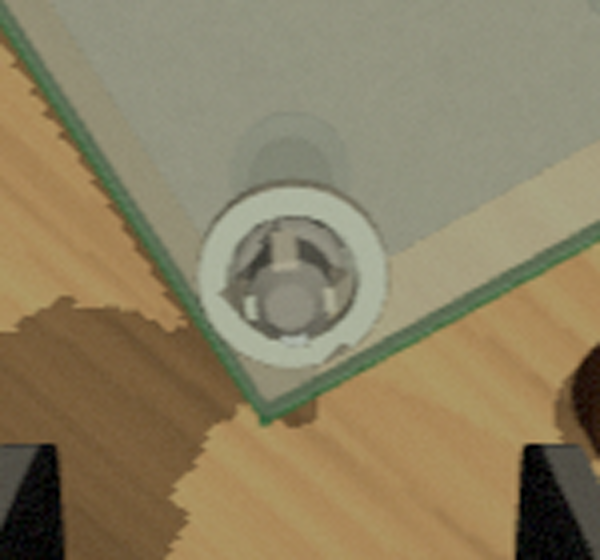

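The collar lies flat around the stud, with the stud top at crop (291,303), i.e. full-frame (322.75,205.75). Now I measure the cap from close up and grasp it.

```bash
python3 - <<'E'
from h import *
z=np.load("w7.npz"); C=cam("wrist",z["R"],z["t"]); print("stud",plane(C,322.75,205.75,.150))
A=down(np.pi/4); p=get_tool_pos(); move_l([p[0],p[1],.27],vel=.3)
Q=np.array([.4655,-.1477,.034]); move_pose([Q[0],Q[1],.15],A); sleep(.3)
im,d,C=shot("w8"); u,v=proj(C,Q); e=white(im,u,v,45,60,120); print((u,v),e,plane(C,*e[0],.034))
f,cx,cy,eye,R=C; vv,uu=np.mgrid[:400,:640]; X=np.stack([(uu-cx)/f*d,-(vv-cy)/f*d,-d],-1)@R.T+eye
m=(np.hypot(X[...,0]-Q[0],X[...,1]-Q[1])<.045)&(X[...,2]>.024)&(X[...,2]<.05)&(d>0)
P=X[m]; print(m.sum(),P.mean(0),(P.max(0)+P.min(0))/2,np.ptp(P,axis=0),get_t(),get_tool_pos())
cv2.ellipse(im,e,(255,0,0),1); cv2.imwrite("pics/w8c.png",cv2.resize(im[100:300,200:440,::-1],None,fx=2.5,fy=2.5))
E
```

```text
stud [0.4721538  0.08738431 0.15      ]
(np.float64(322.93918769173825), np.float64(195.47845773693317)) ((321.66839599609375, 195.59701538085938), (42.002349853515625, 42.759674072265625), 67.35334014892578) [ 0.4645853  -0.14695069  0.034     ]
1612 [ 0.46389836 -0.14640758  0.03165109] [ 0.46251936 -0.14760608  0.02924127] [0.04387087 0.04320026 0.01043485] 17.975 [ 0.46591759 -0.14687578  0.15025671]
```

View pics/w8c.png

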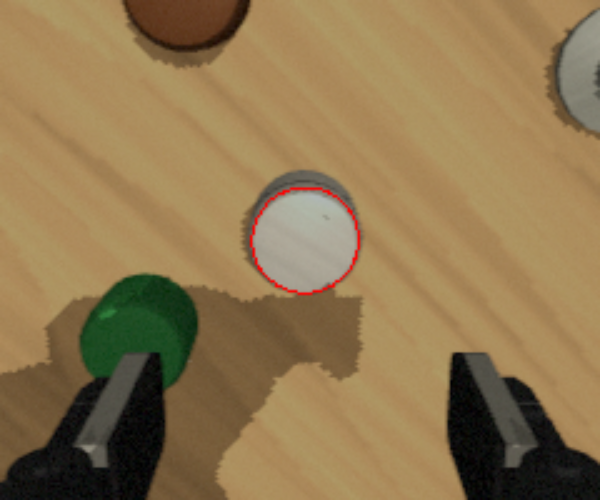

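The red fit sits on the top face of the silver cap, at (321.7,195.6) full-frame, with green and brown clear of the fingers. I grasp and carry it.

```bash
python3 - <<'E'
from h import *
A=down(np.pi/4); c=np.array([.4646,-.1470,0]); s=np.array([.47215,.0873,0])
move_l([c[0],c[1],.06],vel=.15); print(move_l([c[0],c[1],.004],vel=.05,force_limit=6),get_tool_pos())
sleep(.2); move_gripper(.03,110); p=get_tool_pos(); dx=(A.T@(c-p))[0]
print(get_grip_width(),get_grasp_force(),p,"dx",dx,(A.T@(c-p))[1])
move_l([p[0],p[1],.10],vel=.15); move_l([p[0],p[1],.26],vel=.3)
t=s-A@np.array([dx,0,0]); print(t)
move_pose([t[0],t[1],.24],A); move_l([t[0],t[1],.175],vel=.1); sleep(.3)
shot("w9"); print(get_tool_pos(),get_orientation()[:,2],get_grip_width(),get_grasp_force(),get_wrist_force(),get_t())
im=np.load("w9.npz")["p"]; cv2.imwrite("pics/w9c.png",cv2.resize(im[150:330,230:420,::-1],None,fx=3,fy=3,interpolation=cv2.INTER_CUBIC))
E
```

```text
False [ 0.46481481 -0.14708647  0.00425826]
0.04132185293896702 109.83632124960423 [ 0.46474833 -0.14697924  0.00483898] dx -0.0001195640688217848 -9.020737925953765e-05
[0.47223454 0.08738454 0.        ]
[0.47235189 0.08760005 0.17527639] [ 4.65484254e-04  4.88660504e-04 -9.99999772e-01] 0.041411931274846825 111.18021100759506 [-0.13695862 -0.01025066 -0.46012539] 24.0667
```

View pics/w9c.png

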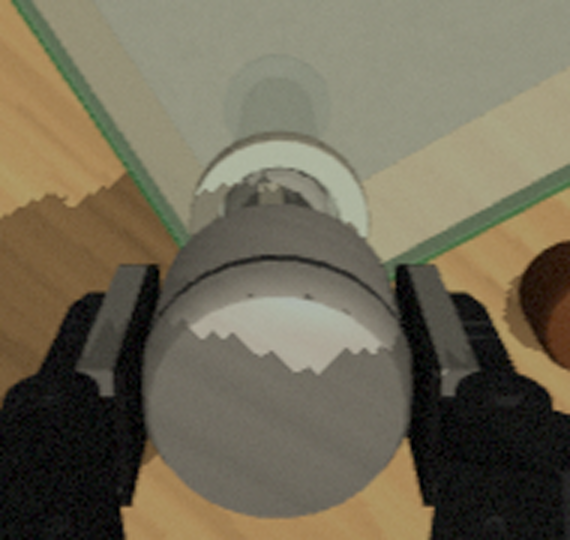

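The cap is held upright, centred over the stud and collar (crop column ~279). I press down.

```bash
python3 - <<'E'
from h import *
t=[.47223,.08738]
for z in (.150,.146,.142,.138,.134,.130):
    h=move_l([*t,z],vel=.02,force_limit=30); p=get_tool_pos(); F=get_wrist_force(); print(z,h,p.round(4),F.round(1),get_grip_width().__round__(4),round(get_t(),2))
    if p[2]<.1375 and F[2]>15: break
E
```

```text
0.15 False [0.4726 0.0877 0.1502] [2.1 1.8 1.4] 0.0414 25.47
0.146 False [0.4727 0.0877 0.1461] [1.3 3.2 2.1] 0.0416 25.82
0.142 False [0.473  0.0877 0.1424] [2.  2.7 4.8] 0.0414 26.17
0.138 False [0.4722 0.0876 0.1374] [ 4.5  3.2 -6. ] 0.0415 26.52
0.134 True [0.4724 0.0876 0.1349] [-1.6 -0.7  9.1] 0.0416 26.77
0.13 True [0.4724 0.0876 0.1349] [-3.   0.1  9.1] 0.0414 26.98
```

It snapped home: TCP 0.1349, with 0.1348 expected. Now I establish a steady push.

```bash
python3 - <<'E'
from h import *
t=[.47223,.08738]
sleep(.5); F=get_wrist_force(); print(F.round(1),get_tool_pos().round(4))
z=get_tool_pos()[2]
for i in range(10):
    if np.mean([get_wrist_force()[2]])>20: break
    z-=.0007; h=move_l([*t,z],vel=.005,force_limit=40); sleep(.4); F=get_wrist_force(); print(round(z,4),h,F.round(1),get_tool_pos().round(4))
for i in range(5): sleep(.4); print(get_wrist_force().round(1),get_tool_pos().round(4),get_grasp_force().__round__(1),round(get_t(),2))
E
```

```text
[-2.1  0.6  9. ] [0.4724 0.0876 0.1349]
0.1342 False [-1.3  3.6 12.5] [0.4723 0.0875 0.1348]
0.1335 False [-3.7  2.2 20.2] [0.4724 0.0875 0.1348]
[-4.4  2.4 21.6] [0.4724 0.0875 0.1348] 115.1 29.48
[-4.7  3.5 21.6] [0.4724 0.0875 0.1348] 115.1 29.88
[-4.5  1.9 20.4] [0.4724 0.0876 0.1348] 115.1 30.28
[-3.9  2.7 21.7] [0.4724 0.0875 0.1348] 115.1 30.68
[-4.9  2.8 21.8] [0.4724 0.0875 0.1348] 115.1 31.08
```

```bash
python3 -c "
from plant import *
print(job_done())"
```

```text
the job is handed in; nothing more can be done
None
```

I handed the job in at about 31 s: the collar lies flat on the glass around the stud, and the cap snapped home at the expected height. The gripper still holds it with a steady push of about 21 N at the wrist; the simulator gave no verdict.

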